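# Bed a torch in the V-blocks of an engraving jig and clamp it

## Task

Set the big black torch up for engraving: with its tail cap towards the jig's end stop, lower it gently, still in hand, into the two white V-blocks a little short of the stop until you feel it bed down in both, and then slide it along the Vs until its tail face rests against the stop. Let go of it and bring the red-knobbed arm down until its sprung rubber foot holds the torch firmly, without crushing it, and leave the arm there. Do not drop or bang the torch into the jig or ram the stop, and do not disturb the other things on the desk.

Things in the scene. Friction and masses are not known exactly. Their poses are not given: they have to be found in the camera images.
- torch: big black patrol torch, 210 mm, 0.24 to 0.39 kg, lying level on its flats. Barrel 30 mm in diameter, y -70 to +86 mm; eight-sided head (36 mm across flats) y -106 to -70, tail cap (36 mm) y +86 to +104. Origin on the barrel's axis, 18 mm above the desk at the start; own y axis along the barrel towards the tail. Balances within 10 mm of the origin. It may end up rolled about its axis.
- torch_tail (a point): centre of the torch's flat tail face, 104 mm from the torch's origin along its y axis; this is the face that goes against the jig's end stop.
- jig: jig fixed to the desk: blue base plate 150 x 250 x 12 mm carrying an aluminium bed (72 mm wide in x) with two white 90 degree V-blocks and a steel end stop. Origin on the desk below the V line, z up, y along the V line towards the stop. A bedded barrel has its axis at x = 0, parallel to y; with the tail on the stop the torch's origin is at y = 0. The jig does not give under load.
- under_v (a point): point on the base plate below the V-block farther from the stop (jig x 0, y -56 mm; the other is at y +58). V-blocks: 20 mm thick in y, 60 mm wide in x, mouth 34 mm wide and 4 mm below a bedded barrel's axis; bed top 34 mm below that axis. Fingers have room between them, y -46 to +48 mm. The bed's height setting is NOT reported: the bedded axis is 69 to 83 mm above the desk; feel for it.
- under_stop (a point): point on the base plate below the flat face of the steel end stop (jig x 0, y +104 mm); the stop is 40 mm wide and rises 8 mm above the bedded barrel's axis. Pressing or knocking the torch on V-blocks or stop with more than 40 N (summed over its contacts) damages it: feel at 10 mm/s or slower and stop at 4 to 6 N. Drag along the Vs is about as large as the downward load on them.
- clamp (a joint): hold-down arm's hinge, rad: 0 level, positive raised, range -0.3 to 1.8, starts near upright. Stiff friction hinge: stays where left; some 5 N at the knob, across the arm, moves it (0 to 3 N left when pausing). On a bedded torch the foot touches at q -0.06 to +0.16; knob force then climbs 0.43 N per N on the torch. Stop at 9 to 10 N (10 to 13 N on it); under 7 N is loose, over 12 N too much.
- clamp_pivot (a point): hinge axis of the arm, parallel to the jig's y axis, at jig x +65, y +58, z 122 mm, on top of a dark steel post 24 x 29 mm and 137 mm high. The arm points from here to jig -x when level; at angle q the knob's centre is at jig x = 65 - 150 cos q, y = 58, z = 122 + 150 sin q mm.
- clamp_knob (a point): centre of the red round knob, a roller 28 mm in diameter and 28 mm long (axis along the jig's y), at the end of the steel arm (14 x 10 mm), 150 mm from the hinge; its top is 286 mm above the desk with the arm upright. Pinch its flat ends lightly from above, fingers either side of the arm, to swing it (a hard pinch adds drag); the last part can be pressed down from above on its top.
- clamp_foot: black rubber foot, 18 mm in diameter, on a sprung spindle (2.5 N per mm, 10 mm of travel) through the arm 65 mm from the hinge; it comes down on the barrel above the V-block nearer the stop. Origin: centre of the rubber's underside. 4 to 20 N on the torch is firm; over 22 N crushes it.
- tape_roll: bystander: roll of brown packing tape lying flat, 100 mm across, 48 mm high; origin at the centre of its underside. Leave it alone.
- carton: bystander: cardboard retail carton 55 x 150 x 50 mm; origin at the centre of its underside. Leave it alone.
- mini_torch: bystander: small black torch standing on its head, 34 mm across, 92 mm high; origin at the centre of its underside. Leave it alone.
- alarm: bystander: copper-coloured key-ring alarm lying flat, 38 x 55 x 16 mm; origin at the centre of its underside. Leave it alone.
Mind the look-alikes: they are no part of the job. Several things look just like the torch: the one meant starts nearest to the robot's base.

How it is judged (in metres and radians):
On the way, in this order (a step that is already met when the one before it is completed fails the run):
1. the torch, still in hand, is bedded in both V-blocks, tail towards the stop and 4 to 40 mm short of it, not yet clamped (contact force between torch and jig above 0.8 N and x of torch in the frame of jig between -0.002 and 0.002 m and y of torch in the frame of jig between -0.04 and -0.004 m and angle between the y axis of torch and the y axis of jig, either way round below 0.03 rad and contact force between torch and clamp_foot below 0.5 N and y of torch_tail in the frame of jig above 0.05 m and contact force between torch and the fingers above 1 N), for 0.2 s.
2. still bedded and not yet clamped, the torch has been slid home: its tail face is on the stop (within 1.5 mm) (contact force between torch and jig above 0.8 N and x of torch in the frame of jig between -0.002 and 0.002 m and y of torch in the frame of jig between -0.0015 and 0.0015 m and angle between the y axis of torch and the y axis of jig, either way round below 0.03 rad and contact force between torch and clamp_foot below 0.5 N and y of torch_tail in the frame of jig above 0.05 m), for 0.2 s.
At the end, for the whole second after the job is handed in: The torch lies bedded in both V-blocks (axis within 1.5 mm of the V line and 0.02 rad of its direction), its tail face on the end stop within 1.5 mm, held by the arm's rubber foot with 4 to 20 N, released and at rest (x of torch in the frame of jig between -0.0015 and 0.0015 m and y of torch in the frame of jig between -0.0015 and 0.0015 m and angle between the y axis of torch and the y axis of jig, either way round below 0.02 rad and z of torch in the frame of jig below 0.085 m and contact force between torch and clamp_foot between 4 and 20 N and linear speed of torch below 0.01 m/s and y of torch_tail in the frame of jig above 0.05 m); the robot touches nothing.
It fails at once if the torch is banged, pressed or rammed into the V-blocks or the stop with more than 40 N before it is clamped (contact force between torch and jig above 40 N and contact force between torch and clamp_foot below 0.5 N).
It fails at once if the torch is dropped into the jig: over the V-blocks and out of the fingers it falls faster than 0.15 m/s (contact force between torch and the fingers below 1 N and linear speed of torch above 0.15 m/s and z of torch in the frame of jig below 0.15 m and x of torch in the frame of jig between -0.05 and 0.05 m and y of torch in the frame of jig between -0.08 and 0.08 m).
It fails at once if the foot crushes the torch with more than 22 N (contact force between torch and clamp_foot above 22 N).
It fails at once if a bystander is moved by more than 15 mm (distance of any of tape_roll, carton, mini_torch, alarm from where it was at the start of the episode above 0.015 m).
It also fails if it takes over 72 s, if anything falls off the work surface, if the arm or the gripper's body presses on something with over 40 N, if the wrist force passes 120 N, or if a joint passes its speed limit or range.

## Robot

A 7-joint arm with a two-finger parallel gripper is mounted at the origin on the work surface. World frame = base frame: x ahead of the robot, y to its left, z up, the work surface at z = 0. Lengths are in mm, angles in rad, forces in N, time in s.
With the tool pointing down it reaches from about 400 to 925 mm from the base axis. Payload 5.6 kg.
Tool frame: the origin (TCP) lies at the very end of the fingers, on their centre line; the grasp point (between the pads) lies ctrl.pinch_z behind it (ctrl.pinch_z is the distance from the TCP to the grasp point, in mm); z points along the fingers, y is the line along which they close (so a half turn about z gives the same grasp; the last joint's range is limited). The gripper opens to 85 mm and grips with 20 to 120 N. Pads are 22 mm wide; open, the fingers measure 114 mm over their backs; the gripper's body (76 mm by 85 mm) begins 54 mm behind the grasp point. The pads swing forward as they close: fully open they stand 13 mm farther back than shut.
Start: joints at [1.114, 0.468, -0.012, 1.603, 0.006, 1.071, -0.056], TCP at [261.321, -595.164, 231.29] pointing down, gripper open.
Joint ranges: [-2.53, 2.53], [-0.31, 2.02], [-1.57, 1.55], [0.28, 2.44], [-1.29, 4.43], [0.15, 1.84], [-2.92, 2.92]. Speed limits (rad/s): [2.57, 2.57, 3.14, 3.14, 3.14, 3.14, 3.14].

## Interface

Orientations are given as a rotation vector (axis times angle).
In Python, from rig import monitor, cams, order, ctrl gives the robot as it stands.
- The arm moves only by the tool step_arm, never from a script. Its argument "rows" is a list of rows, each a list of 2 entries, a list of its own where there are three numbers: the shift along the tool's x, y, z in mm, then the turn about the tool's z in rad. In form: [[[x, y, z], spin], ...]. A call has 1 to 20 rows; each row shifts and turns the commanded pose from where the row before left it, along the tool's axes as they then stand; what a row does not reach is not made up. A row lasts 1/8 s, in which the tool goes at most 62.5 mm and 10.7 degrees, less where a joint would pass 70% of its speed; a pose out of reach is approached as far as the arm can. A call with a gripper value outside its range is refused whole. "grip" is the finger opening in mm, from 0 to 85.4, set as the call begins (left out, the last holds). The fingers move at their own pace and stop on an object; the grip force is fixed at half the most. Time passes only in rows, so rows that do not move let the fingers close. It gives the time, the measured TCP pose, the force, the opening and the grip force at its end, in the units of the state.
- monitor.get_obs(): the state, without advancing time (a new reading comes with each control period).
- cams.read_camera(name): name is "scene" or "top" or "wrist"; returns (picture, depth): 420x560x3 uint8, red, green, blue; 420x560 float32, mm along the optical axis (not along the pixel's ray), 0 where there is no reading.
- cams.calibration(name): a dict with "fx", "fy", "cx", "cy" (pixels), "k1" (the pictures are not rectified: a ray, as slopes to the right and down, at radius r is drawn at 1 + k1 r^2 times it, then the intrinsics apply), "extrinsics" (4x4, takes a point from camera to world coordinates). Camera axes: x right, y up, looking along -z (the intrinsics and any distortion apply to the point x, -y, -z); pixel columns grow to the right and rows downward; lengths in mm; the calibration is good to about 2 mm. A picture is of the moment at which its call begins: read the wrist's pose just before it. calibration takes no time and is no camera call; for the wrist camera it gives the pose at the moment of the call.
- order.hand_in(): hands the job in; it is judged then, once.
The state is a dict: "t": time; "joint_positions": joint angles; "dq": joint speeds; "effort": joint torques, N m; "ee_pos": TCP position; "orientation": TCP orientation; "force": force on the tool from outside, world axes, zero at the start; "moment": the same for the moment, N m; "gripper_width": finger opening in mm; "grasp_force": force on a finger pad.
Only numpy, scipy, OpenCV 4.12 (cv2) and the standard library are available. Lean on these libraries where they do the work, as an engineer would, in place of code of your own. Each camera call takes 0.05 s, during which the arm holds its last target. There are 200 camera calls.

## Working session

There is one attempt and no reset: what is moved stays moved. The work goes in short steps, Python scripts to look and compute and a tool call to move; the robot and the scene stay as the last step left them, time stands still between calls to the robot, and variables do not carry over. Pictures are saved under pics/ and viewed, at most 10 in all, crops included, and the job is handed in when it is done.

Besides the shell and the picture viewer there is one more tool, called after "Request:" in YAML: its name, and indented under it one key for each argument. step_arm: Moves the arm, as the interface text tells. Its arguments: {"type":"object","properties":{"rows":{"type":"array"},"grip":{"type":"number"}},"required":["rows"]}

```bash
ls; mkdir -p pics; cat > h.py <<'E'
import numpy as np, cv2
from rig import monitor, cams, order, ctrl
from scipy.spatial.transform import Rotation as R
def grab(n):
    c=cams.calibration(n); p,d=cams.read_camera(n); return p,d,c
def cloud(d,c):
    h,w=d.shape; u,v=np.meshgrid(np.arange(w),np.arange(h))
    K=np.array([[c['fx'],0,c['cx']],[0,c['fy'],c['cy']],[0,0,1]]); k=np.array([c['k1'],0,0,0,0.])
    s=cv2.undistortPoints(np.stack([u,v],-1).reshape(-1,1,2).astype(float),K,k).reshape(h,w,2)
    P=np.stack([s[...,0]*d,-s[...,1]*d,-d],-1); E=np.array(c['extrinsics'])
    W=P@E[:3,:3].T+E[:3,3]; W[d==0]=np.nan; return W
def proj(X,c):
    E=np.array(c['extrinsics']); P=(np.atleast_2d(X)-E[:3,3])@E[:3,:3]
    s=P[:,:2]*[1,-1]/-P[:,2:]; r=(s**2).sum(1,keepdims=True); s=s*(1+c['k1']*r)
    return s*[c['fx'],c['fy']]+[c['cx'],c['cy']]
def st():
    o=monitor.get_obs(); print(o['t'],np.round(o['ee_pos'],1),np.round(R.from_rotvec(o['orientation']).as_matrix(),3).tolist(),'F',np.round(o['force'],2),'M',np.round(o['moment'],2),'w',round(o['gripper_width'],1),'g',round(o['grasp_force'],1)); return o
E
python3 - <<'E'
from h import *
st(); print(ctrl.pinch_z)
for n in('scene','top'):
    p,d,c=grab(n); cv2.imwrite(f'pics/{n}0.png',p[...,::-1]); np.savez(f'{n}0.npz',p=p,d=d,**{k:np.array(v) for k,v in c.items()})
    print(n,np.round(c['extrinsics'],2).tolist(),c['fx'])
E
```

```text
pics
0.0 [ 261.1 -594.6  230.3] [[0.916, 0.402, -0.001], [0.402, -0.916, 0.002], [-0.0, -0.002, -1.0]] F [ 0.32 -0.29  0.4 ] M [0.03 0.02 0.02] w 85.4 g 0.0
18.700000000000003
scene [[-0.22, -0.77, 0.6, 1109.4], [0.98, -0.16, 0.14, 151.13], [-0.01, 0.62, 0.78, 772.61], [0.0, 0.0, 0.0, 1.0]] 391.3544616523465
top [[-0.02, 0.98, -0.19, 378.59], [-1.0, -0.02, 0.01, 52.9], [0.01, 0.19, 0.98, 1168.48], [0.0, 0.0, 0.0, 1.0]] 535.7511895907211
```

View pics/scene0.png

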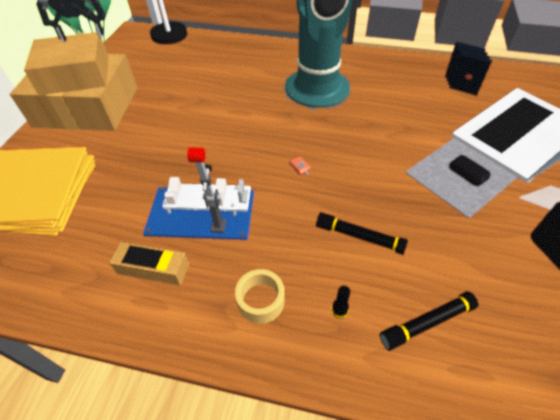

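View pics/top0.png

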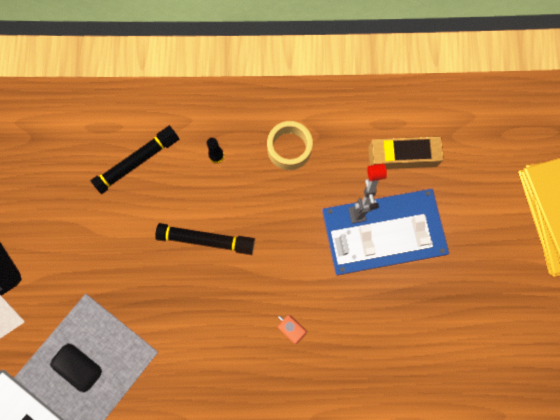

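Torch look-alikes (top view): A (205,239), B (135,160), mini torch (214,150). A is nearer the base, so I choose it. The jig is at (385,232), with its stop at the left (342,243) and its post at (358,213). I'll check A in a close crop and measure it.

```bash
python3 - <<'E'
from h import *
z=np.load('top0.npz'); c={k:z[k] for k in z}; W=cloud(z['d'],c); p=z['p']
zs=np.load('scene0.npz'); cs={k:zs[k] for k in zs}; Ws=cloud(zs['d'],cs)
a=cv2.resize(p[215:265,145:265,::-1],None,fx=6.6,fy=6.6,interpolation=cv2.INTER_CUBIC)
b=cv2.resize(p[150:285,310:460,::-1],None,fx=5,fy=5,interpolation=cv2.INTER_CUBIC)[:, :]
b=cv2.resize(b,None,fx=.4,fy=.4)
im=np.zeros((600,800,3),np.uint8); im[:a.shape[0],:a.shape[1]]=a; im[330:600,:300]=b
s=cv2.resize(zs['p'][140:260,140:260,::-1],None,fx=2.2,fy=2.2,interpolation=cv2.INTER_CUBIC); im[330:594,320:584]=s
cv2.imwrite('pics/crop.png',im)
m=np.zeros(p.shape[:2],bool); m[215:265,145:265]=1
print('desk z',np.nanmedian(W[260:300,150:250,2]),np.nanmedian(Ws[190:230,270:300,2]))
def fit(W,m,lo=10):
    m=m&(W[...,2]>lo); P=W[m]; P=P[np.isfinite(P).all(1)]
    u,s,v=np.linalg.svd(P[:,:2]-P[:,:2].mean(0),full_matrices=False); d=v[0]*np.sign(v[0][1]); t=P[:,:2]@d; n=np.array([-d[1],d[0]]); q=P[:,:2]@n
    tm=(np.percentile(t,.3)+np.percentile(t,99.7))/2; qm=(np.percentile(q,2)+np.percentile(q,98))/2
    print(len(P),'dir',d,'len',np.ptp(t),'mid',tm*d+qm*n,'zmax',np.percentile(P[:,2],[50,95]))
    # width profile
    for k in range(-105,106,10):
        s=np.abs(t-tm-k)<5
        if s.sum()>3: print(k,round(np.ptp(q[s])),round(P[s,2].max()),end='; ')
    print()
fit(W,m)
m=np.zeros(p.shape[:2],bool); m[205:260,310:412]=1
fit(Ws,m)
# jig blue plate
for nm,Q,pp in(('top',W,p),('scene',Ws,zs['p'])):
    hsv=cv2.cvtColor(pp,cv2.COLOR_RGB2HSV); bl=cv2.inRange(hsv,(100,130,60),(125,255,255))>0
    bl&=(Q[...,2]>4)&(Q[...,2]<25); n,l,s_,_=cv2.connectedComponentsWithStats(bl.astype(np.uint8)); 
    P=Q[bl]; P=P[(np.abs(P-np.median(P,0))<180).all(1)]
    r=cv2.minAreaRect(P[:,:2].astype(np.float32)); print(nm,len(P),r,np.round(cv2.boxPoints(r)).tolist(),np.median(P[:,2]))
    rd=(cv2.inRange(hsv,(0,180,100),(6,255,255))>0)&(Q[...,2]>100); print('knob',np.nanmedian(Q[rd],0),np.nanmax(Q[rd][:,2]),rd.sum())
E
```

```text
desk z 0.6449436788209368 -0.24665507802728825
1458 dir [0.17744704 0.98413035] len 209.96018859411836 mid [563.74840845 198.80116667] zmax [31.38861797 37.48214951]
-105 36 39; -95 36 41; -85 35 41; -75 36 42; -65 32 39; -55 29 37; -45 28 37; -35 29 39; -25 30 37; -15 29 39; -5 29 37; 5 29 40; 15 29 38; 25 30 39; 35 29 37; 45 30 37; 55 29 37; 65 28 37; 75 30 37; 85 36 41; 95 37 41; 105 36 39; 
1277 dir [0.17486082 0.98459316] len 210.11229008904715 mid [571.31418006 199.92215465] zmax [30.03225533 36.04596107]
-105 35 38; -95 33 38; -85 38 38; -75 36 38; -65 29 38; -55 26 34; -45 25 35; -35 25 35; -25 26 34; -15 27 35; -5 25 36; 5 27 35; 15 28 35; 25 26 35; 35 29 34; 45 25 34; 55 26 35; 65 26 35; 75 24 34; 85 36 38; 95 35 38; 105 35 38; 
top 3377 ((577.740966796875, -192.46939086914062), (146.75119018554688, 247.47653198242188), 9.636579513549805) [[485.0, -83.0], [526.0, -327.0], [671.0, -302.0], [629.0, -58.0]] 12.458396184696994
knob [ 633.83951329 -128.14410819  281.5426751 ] 287.49037525237475 268
scene 2534 ((582.520751953125, -189.6053009033203), (145.6638641357422, 245.89512634277344), 9.667930603027344) [[490.0, -81.0], [531.0, -323.0], [675.0, -299.0], [634.0, -56.0]] 11.68071227051064
knob [ 645.94757439 -123.71062909  278.971449  ] 285.9138492427371 237
```

View pics/crop.png

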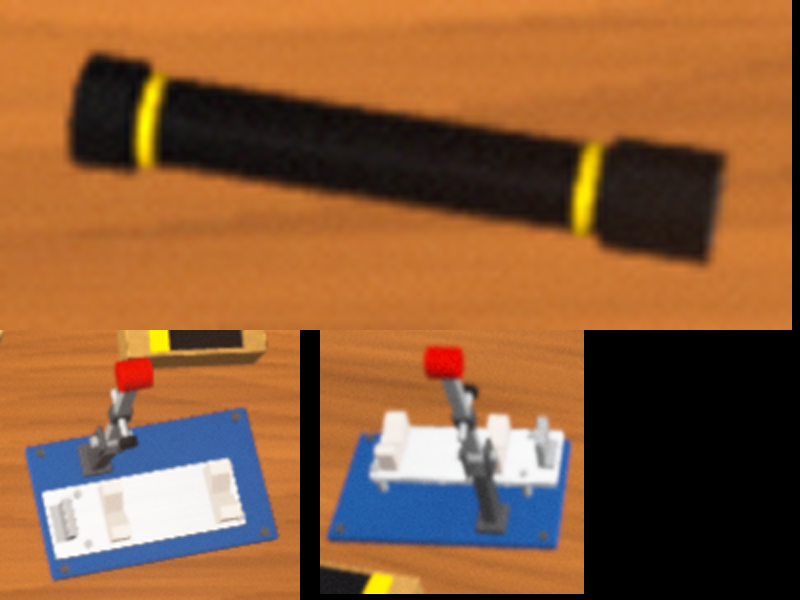

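Torch A lies at about (567,199). Its head (long cap) is at the right of the crop and its tail (short cap) at the left (+y). The jig's stop is also towards +y. Next is a wrist view above the jig on the way over.

```bash
cat >> h.py <<'E'
def plan(target,yaw=None,N=20):
    """rows: constant tool shift+spin reaching target (xyz world) with tool-y heading yaw (rad, mod pi)"""
    o=monitor.get_obs(); M=R.from_rotvec(o['orientation']).as_matrix(); p=np.array(o['ee_pos'])
    h=np.arctan2(M[1,1],M[0,1]); s=0
    if yaw is not None: s=-((yaw-h+np.pi/2)%np.pi-np.pi/2)/N
    S=sum(R.from_rotvec([0,0,k*s]).as_matrix() for k in range(N))
    d=np.linalg.solve(S,M.T@(np.array(target)-p)); print('N',N,'row',np.round(d,3).tolist(),round(s,5),'heading',round(h,4)); return d,s
E
python3 - <<'E'
from h import *
o=st(); c=cams.calibration('wrist'); E=np.array(c['extrinsics']); M=R.from_rotvec(o['orientation']).as_matrix()
print(np.round(M.T@E[:3,:3],3).tolist(),M.T@(E[:3,3]-o['ee_pos']),c['fx'])
yj=np.radians(9.65)
plan([575,-230,400],yj,20)
E
```

```text
0.1 [ 261.1 -594.7  230.4] [[0.916, 0.402, -0.001], [0.402, -0.916, 0.001], [-0.0, -0.002, -1.0]] F [ 0.03 -0.07  0.67] M [ 0.   -0.06 -0.01] w 85.7 g 0.0
[[0.0, 0.96, 0.279], [1.0, -0.0, -0.0], [-0.0, 0.279, -0.96]] [  70.91622694    0.67061562 -142.21210138] 357.14163549442145
N 20 row [25.484, 4.708, -8.465] -0.06627 heading -1.157
```

Request:
step_arm:
  rows:
    - [[25.5,4.7,-8.5],-0.0663]
    - [[25.5,4.7,-8.5],-0.0663]
    - [[25.5,4.7,-8.5],-0.0663]
    - [[25.5,4.7,-8.5],-0.0663]
    - [[25.5,4.7,-8.5],-0.0663]
    - [[25.5,4.7,-8.5],-0.0663]
    - [[25.5,4.7,-8.5],-0.0663]
    - [[25.5,4.7,-8.5],-0.0663]
    - [[25.5,4.7,-8.5],-0.0663]
    - [[25.5,4.7,-8.5],-0.0663]
    - [[25.5,4.7,-8.5],-0.0663]
    - [[25.5,4.7,-8.5],-0.0663]
    - [[25.5,4.7,-8.5],-0.0663]
    - [[25.5,4.7,-8.5],-0.0663]
    - [[25.5,4.7,-8.5],-0.0663]
    - [[25.5,4.7,-8.5],-0.0663]
    - [[25.5,4.7,-8.5],-0.0663]
    - [[25.5,4.7,-8.5],-0.0663]
    - [[25.5,4.7,-8.5],-0.0663]
    - [[25.5,4.7,-8.5],-0.0663]

```text
t: 2.6
ee_pos: [575.1, -228.1, 401.9]
orientation: [2.021, 2.405, -0.0]
force: [0.4, 0.5, -0.3]
gripper_width: 85.4
grasp_force: 0.0
```

```bash
python3 - <<'E'
from h import *
st(); p,d,c=grab('wrist'); W=cloud(d,c); np.savez('w1.npz',p=p,d=d,**{k:np.array(v) for k,v in c.items()})
cv2.imwrite('pics/w1.png',p[...,::-1]); plan([575,-230,400],np.radians(9.65),4)
E
```

```text
2.6 [ 575.1 -228.1  401.9] [[-0.173, 0.985, 0.0], [0.985, 0.173, -0.0], [-0.0, -0.0, -1.0]] F [ 0.38  0.48 -0.28] M [ 0.02  0.02 -0.02] w 85.4 g 0.0
N 4 row [-1.57, -0.605, 0.891] 0.00308 heading 0.1808
```

View pics/w1.png

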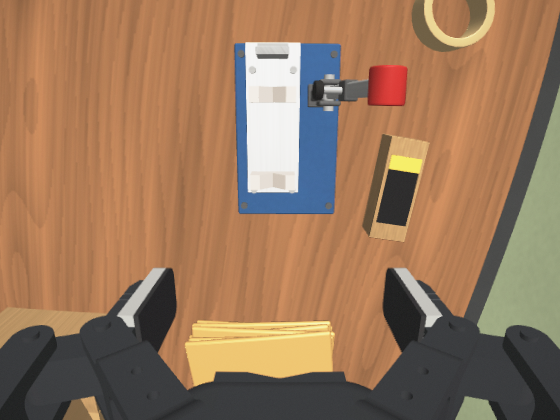

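The stop is at the top (272,50), the V-blocks at (272,93) and (272,180), the bed between them, the post at (325,92) and the knob at (388,86). The foot at (318,90) points towards the bed. Next I measure the jig frame from this view.

```bash
python3 - <<'E'
from h import *
z=np.load('w1.npz'); c={k:z[k] for k in z}; W=cloud(z['d'],c); p=z['p']; hsv=cv2.cvtColor(p,cv2.COLOR_RGB2HSV)
bl=(cv2.inRange(hsv,(100,130,50),(125,255,255))>0); bl[:30]=0; bl[225:]=0
P=W[bl]; P=P[np.isfinite(P).all(1)&(np.abs(P[:,2]-12)<6)]
r=cv2.minAreaRect(P[:,:2].astype(np.float32)); print('plate',r,np.round(cv2.boxPoints(r),1).tolist(),np.median(P[:,2]))
a=np.radians(r[2] if r[2]<45 else r[2]-90); xj=np.array([np.cos(a),np.sin(a)]); yj=np.array([-xj[1],xj[0]]); C=np.array(r[0]); print('yaw',a)
J=np.dstack([(W[...,:2]-C)@xj,(W[...,:2]-C)@yj,W[...,2]])
reg=np.zeros(bl.shape,bool); reg[35:220,230:345]=1
# bed/white region by height bins
Q=J[reg]; Q=Q[np.isfinite(Q).all(1)]
B=Q[(Q[:,2]>25)&(Q[:,0]<38)]
print('z hist',np.histogram(B[:,2],bins=np.arange(24,100,3)))
for lo,hi in((28,54),(54,76),(76,100)):
    s=B[(B[:,2]>lo)&(B[:,2]<hi)]
    if len(s): print(lo,hi,len(s),'x',np.percentile(s[:,0],[1,50,99]),'y',np.percentile(s[:,1],[1,50,99]),'z',np.median(s[:,2]))
ys=B[B[:,2]>58]; h,e=np.histogram(ys[:,1],bins=np.arange(-80,130,6)); print([(int(b),int(a)) for a,b in zip(h,e) if a])
# arm
A=J[(J[...,2]>100)&(J[...,2]<310)&(np.arange(420)[:,None]<140)]
for lo in range(100,300,15):
    s=A[(A[:,2]>=lo)&(A[:,2]<lo+15)]
    if len(s): print(lo,len(s),'x',np.round([s[:,0].min(),s[:,0].max()]),'y',np.round([s[:,1].min(),s[:,1].max()]))
for n in('top0','scene0'):
    zz=np.load(n+'.npz'); cc={k:zz[k] for k in zz}; V=cloud(zz['d'],cc)
    ctr=C if 0 else np.array({'top0':(577.7,-192.5),'scene0':(582.5,-189.6)}[n])
    K=np.dstack([(V[...,:2]-ctr)@xj,(V[...,:2]-ctr)@yj,V[...,2]]); S=K[(np.abs(K[...,0]-0)<40)&(K[...,1]>75)&(K[...,1]<125)&(K[...,2]>20)&(K[...,2]<110)]
    print(n,'stop region z max',np.percentile(S[:,2],[50,90,98]), 'stop x', np.ptp(S[S[:,2]>55][:,0]) if (S[:,2]>55).any() else None, 'y',np.percentile(S[S[:,2]>55][:,1],[2,50,98]),np.median(S[S[:,2]>55][:,0]))
E
```

```text
plate ((580.1948852539062, -193.6953582763672), (147.67626953125, 248.2000274658203), 9.635156631469727) [[486.6000061035156, -83.69999694824219], [528.2000122070312, -328.3999938964844], [673.7999877929688, -303.70001220703125], [632.2000122070312, -59.0]] 11.581915637857321
yaw 0.1681652071645126
z hist (array([   1,    1,    0,    1,    5,    4, 1966, 3713,  194,  101,   44,
         86,  180,  149,  142,  198,  341,  449,   25,    1,  122,  184,
          0,    0,    0]), array([24, 27, 30, 33, 36, 39, 42, 45, 48, 51, 54, 57, 60, 63, 66, 69, 72,
       75, 78, 81, 84, 87, 90, 93, 96, 99]))
28 54 5985 x [-55.29081452 -19.21834022  15.92810597] y [-78.91139603  20.79257648 117.5709162 ] z 45.41657021619534
54 76 1433 x [-49.27091607 -20.20330442  10.25895264] y [-70.29872124  44.20695902  99.1677319 ] z 70.74096920330624
76 100 488 x [-48.89318081 -19.84041257  13.20315666] y [-68.52407048 100.45100715 108.47349427] z 86.41704763313857
[(-74, 86), (-68, 198), (-62, 193), (-56, 238), (34, 8), (40, 152), (46, 339), (52, 338), (58, 230), (64, 11), (94, 130), (100, 177), (106, 93)]
100 11 x [32. 56.] y [39. 47.]
115 150 x [32. 51.] y [34. 73.]
130 255 x [32. 57.] y [39. 67.]
145 22 x [44. 49.] y [47. 60.]
160 20 x [46. 48.] y [46. 59.]
175 99 x [20. 49.] y [44. 63.]
190 530 x [21. 63.] y [43. 63.]
205 101 x [53. 58.] y [46. 60.]
220 106 x [55. 64.] y [46. 60.]
235 94 x [57. 61.] y [47. 60.]
250 1 x [56. 56.] y [57. 57.]
265 533 x [54. 83.] y [39. 67.]
280 1005 x [58. 78.] y [39. 67.]
top0 stop region z max [48.67649964 87.87706198 90.63549385] stop x 38.43088522121174 y [ 97.33063371 104.68716787 108.58852567] -20.39754009279823
scene0 stop region z max [46.94881265 85.90092804 88.60044766] stop x 37.41713094678528 y [ 98.1664126  104.64246106 107.89827416] -11.652171782643547
```

```bash
python3 - <<'E'
from h import *
plan([575,-190,350],.1685,4)
E
```

```text
N 4 row [8.26, 1.112, 13.408] 0.00306 heading 0.1808
```

Request:
step_arm:
  rows:
    - [[8.3,1.1,13.4],0.0031]
    - [[8.3,1.1,13.4],0.0031]
    - [[8.3,1.1,13.4],0.0031]
    - [[8.3,1.1,13.4],0.0031]
    - [[0,0,0],0]
    - [[0,0,0],0]

```text
t: 3.4
ee_pos: [574.1, -196.8, 347.9]
orientation: [2.041, 2.387, -0.0]
force: [0.4, 0.6, 0.2]
gripper_width: 85.5
grasp_force: 0.0
```

```bash
cat > jig.py <<'E'
from h import *
st(); p,d,c=grab('wrist'); W=cloud(d,c); hsv=cv2.cvtColor(p,cv2.COLOR_RGB2HSV)
cv2.imwrite('pics/w2.png',p[...,::-1])
bl=(cv2.inRange(hsv,(100,130,50),(125,255,255))>0)
P=W[bl]; P=P[np.isfinite(P).all(1)&(np.abs(P[:,2]-12)<5)&(np.abs(P[:,:2]-[580,-193])<160).all(1)]
r=cv2.minAreaRect(P[:,:2].astype(np.float32)); print('plate',r)
a=np.radians(r[2] if r[2]<45 else r[2]-90); xj=np.array([np.cos(a),np.sin(a)]); yj=np.array([-xj[1],xj[0]]); O=np.array([561.3,-202.]); print('yaw',a)
J=np.dstack([(W[...,:2]-O)@xj,(W[...,:2]-O)@yj,W[...,2]])
f=np.isfinite(J).all(-1)
def band(x0,x1,y0,y1,z0,z1): 
    m=f&(J[...,0]>x0)&(J[...,0]<x1)&(J[...,1]>y0)&(J[...,1]<y1)&(J[...,2]>z0)&(J[...,2]<z1); return J[m]
b=band(-45,45,-90,120,42,49); print('bed x',np.percentile(b[:,0],[.5,99.5]),'z',np.median(b[:,2]))
for n,y0,y1 in(('far V',-75,-40),('near V',40,75)):
    b=band(-45,45,y0,y1,55,85); e=np.percentile(b[:,0],[1,99]); print(n,len(b),'x',e,e.mean(),'y',np.percentile(b[:,1],[2,98]),'ztop',np.percentile(b[:,2],[90,98]))
    q=b[(np.abs(b[:,0])<16)&(b[:,2]<74)]; L=q[q[:,0]<-2]; Rr=q[q[:,0]>2]
    if len(L)>20 and len(Rr)>20:
        pl=np.polyfit(L[:,0],L[:,2],1); pr=np.polyfit(Rr[:,0],Rr[:,2],1); xx=(pr[1]-pl[1])/(pl[0]-pr[0]); print('  flanks',pl,pr,'vertex',xx,np.polyval(pl,xx))
b=band(-45,45,90,125,66,100); 
if len(b): print('stop x',np.percentile(b[:,0],[1,99]),'y',np.percentile(b[:,1],[1,99]),'z',np.percentile(b[:,2],98))
E
python3 jig.py
```

```text
3.4 [ 574.1 -196.8  347.9] [[-0.155, 0.988, 0.001], [0.988, 0.155, -0.0], [-0.001, 0.0, -1.0]] F [0.43 0.57 0.24] M [-0.01 -0.    0.  ] w 85.5 g 0.0
plate ((580.273193359375, -193.2506103515625), (148.26170349121094, 248.10446166992188), 9.703282356262207)
yaw 0.16935422536744893
bed x [-35.58131641  36.47435383] z 45.292191155959756
far V 930 x [-29.27309705  30.03542969] 0.3811663157712122 y [-65.09822128 -45.41472487] ztop [75.82230627 76.54856015]
  flanks [-0.85968058 58.95199821] [ 0.86309646 57.83262878] vertex 0.649747125208019 58.39342322269091
near V 972 x [-29.55514295  30.34725977] 0.396058408037959 y [47.88074186 67.656954  ] ztop [76.00623818 76.68138902]
  flanks [-0.99976297 58.41757731] [ 0.98596739 58.08367125] vertex 0.16815277189946543 58.24946439510159
stop x [-19.88040682  19.45543051] y [103.94564979 114.03521377] z 88.76766808881773
```

```bash
python3 - <<'E'
from h import *
# torch pick: refined with mean of both fixed views; grip 20 mm towards the head
d=np.array([.176,.984]); m=np.array([567.5,199.4])+d*1.0
g=m-20*d; print(g); plan([g[0],g[1],120],-np.arctan(.176/.984),20)
E
```

```text
[564.156 180.704]
N 20 row [18.973, -0.556, 11.398] 0.01664 heading 0.1559
```

Request:
step_arm:
  rows:
    - [[19,-0.6,6],0.0166]
    - [[19,-0.6,6],0.0166]
    - [[19,-0.6,6],0.0166]
    - [[19,-0.6,6],0.0166]
    - [[19,-0.6,6],0.0166]
    - [[19,-0.6,8],0.0166]
    - [[19,-0.6,10],0.0166]
    - [[19,-0.6,12],0.0166]
    - [[19,-0.6,14],0.0166]
    - [[19,-0.6,14],0.0166]
    - [[19,-0.6,14],0.0166]
    - [[19,-0.6,14],0.0166]
    - [[19,-0.6,14],0.0166]
    - [[19,-0.6,14],0.0166]
    - [[19,-0.6,14],0.0166]
    - [[19,-0.6,14],0.0166]
    - [[19,-0.6,14],0.0166]
    - [[19,-0.6,14],0.0166]
    - [[19,-0.6,6],0.0166]
    - [[19,-0.6,4],0.0166]

```text
t: 5.95
ee_pos: [563.2, 182.2, 137.8]
orientation: [2.409, 2.016, 0.001]
force: [-0.1, -0.1, -0.3]
gripper_width: 85.4
grasp_force: 0.0
```

Request:
step_arm:
  rows:
    - [[0,0,0],0]
    - [[0,0,0],0]

```text
t: 6.2
ee_pos: [562.9, 180.9, 138.0]
orientation: [2.408, 2.017, 0.0]
force: [-0.3, 0.5, 0.2]
gripper_width: 85.2
grasp_force: 0.0
```

```bash
cat > torch.py <<'E'
from h import *
st(); p,d,c=grab('wrist'); W=cloud(d,c); cv2.imwrite('pics/w3.png',p[...,::-1])
T0=np.array([567.5,199.4]); dd=np.array([.176,.984]); n0=np.array([.984,-.176])
f=np.isfinite(W).all(-1); s=(W[...,:2]-T0)@dd; q=(W[...,:2]-T0)@n0
m=f&(abs(s)<115)&(abs(q)<28)&(W[...,2]>8)&(W[...,2]<45)
print(m.sum(),'s',np.percentile(s[m],[.5,99.5]),'z95',np.percentile(W[m][:,2],95))
k=[]
for a in range(-110,110,10):
    b=m&(s>a)&(s<a+10)
    if b.sum()>30: e=np.percentile(q[b],[1,99]); k.append([a+5,e.mean(),e[1]-e[0]])
k=np.array(k); print(np.round(k,1).tolist()); u=(k[:,2]<33)&(k[:,2]>26); pf=np.polyfit(k[u,0],k[u,1],1); print('fit',pf)
hs=cv2.cvtColor(p,cv2.COLOR_RGB2HSV); y=(cv2.inRange(hs,(22,150,120),(35,255,255))>0)&m; print('yellow s',np.histogram(s[y],bins=np.arange(-110,111,5)))
E
python3 torch.py
```

```text
6.2 [562.9 180.9 138. ] [[0.175, 0.985, 0.001], [0.985, -0.175, -0.001], [-0.001, 0.001, -1.0]] F [-0.29  0.49  0.19] M [-0.01 -0.03 -0.01] w 85.2 g 0.0
12434 s [-104.49892966  103.41112305] z95 35.75478009091061
[[-105.0, 0.4, 34.9], [-95.0, 0.8, 35.4], [-85.0, 0.4, 35.8], [-75.0, 0.4, 35.4], [-65.0, -0.1, 32.8], [-55.0, 0.3, 28.9], [-45.0, 0.3, 28.5], [-35.0, 0.4, 28.4], [-25.0, 0.7, 28.8], [-15.0, 0.2, 29.2], [-5.0, 0.2, 28.9], [5.0, 0.2, 28.5], [15.0, 0.6, 29.1], [25.0, 0.5, 28.9], [35.0, 0.1, 29.2], [45.0, 0.1, 28.9], [55.0, 0.5, 29.4], [65.0, 0.5, 29.1], [75.0, -0.3, 29.0], [85.0, -0.1, 35.1], [95.0, 0.0, 35.2], [105.0, 0.0, 35.0]]
fit [-0.00053836  0.28142248]
yellow s (array([ 0,  0,  0,  0,  0,  0,  0,  0, 31, 51,  0,  0,  0,  0,  0,  0,  0,
        0,  0,  0,  0,  0,  0,  0,  0,  0,  0,  0,  0,  0,  0,  0,  0,  0,
        0,  0,  0, 75, 63,  0,  0,  0,  0,  0]), array([-110, -105, -100,  -95,  -90,  -85,  -80,  -75,  -70,  -65,  -60,
        -55,  -50,  -45,  -40,  -35,  -30,  -25,  -20,  -15,  -10,   -5,
          0,    5,   10,   15,   20,   25,   30,   35,   40,   45,   50,
         55,   60,   65,   70,   75,   80,   85,   90,   95,  100,  105,
        110]))
```

Request:
step_arm:
  rows:
    - [[0,1.5,14],0]
    - [[0,0,15],0]
    - [[0,0,15],0]
    - [[0,0,15],0]
    - [[0,0,15],0]
    - [[0,0,15],0]
    - [[0,0,15],0]
    - [[0,0,12],0]
    - [[0,0,9],0]
    - [[0,0,5],0]
    - [[0,0,3],0]
    - [[0,0,0],0]

```text
t: 7.75
ee_pos: [564.0, 181.7, 4.7]
orientation: [2.407, 2.018, 0.0]
force: [0.7, -0.4, 0.1]
gripper_width: 85.0
grasp_force: 0.0
```

Request:
step_arm:
  grip: 20
  rows:
    - [[0,0,0],0]
    - [[0,0,0],0]
    - [[0,0,0],0]
    - [[0,0,0],0]
    - [[0,0,0],0]
    - [[0,0,0],0]
    - [[0,0,0],0]
    - [[0,0,0],0]

```text
t: 8.75
ee_pos: [564.2, 181.7, 5.1]
orientation: [2.407, 2.018, 0.001]
force: [-1.3, -0.3, 5.7]
gripper_width: 28.3
grasp_force: 59.5
```

```bash
python3 -c "
from h import *
st()"
```

```text
8.75 [564.2 181.7   5.1] [[0.175, 0.985, 0.001], [0.985, -0.175, 0.0], [0.0, 0.001, -1.0]] F [-1.3  -0.31  5.74] M [-0.19  0.13  0.05] w 28.3 g 59.5
```

Request:
step_arm:
  rows:
    - [[0,0,-1],0]
    - [[0,0,-2],0]
    - [[0,0,-4],0]
    - [[0,0,-8],0]
    - [[0,0,-14],0]
    - [[0,0,-20],0]
    - [[0,0,-25],0]
    - [[0,0,-30],0]
    - [[0,0,-30],0]
    - [[0,0,-30],0]
    - [[0,0,-30],0]
    - [[0,0,-30],0]
    - [[0,0,-30],0]
    - [[0,0,-25],0]
    - [[0,0,-20],0]
    - [[0,0,-10],0]
    - [[0,0,0],0]
    - [[0,0,0],0]

```text
t: 11.0
ee_pos: [563.3, 181.4, 312.9]
orientation: [-2.407, -2.018, 0.002]
force: [-0.3, -0.4, -3.5]
gripper_width: 28.1
grasp_force: 59.4
```

```bash
python3 - <<'E'
from h import *
st(); plan([566.6,-231,330],.1685,18)
p,d,c=grab('wrist'); W=cloud(d,c); cv2.imwrite('pics/w4.png',p[...,::-1])
E
```

```text
11.0 [563.3 181.4 312.9] [[0.174, 0.985, -0.001], [0.985, -0.174, -0.001], [-0.001, -0.001, -1.0]] F [-0.28 -0.44 -3.53] M [-0.01 -0.03 -0.01] w 28.1 g 59.4
N 18 row [-23.019, 0.479, -0.94] -0.0191 heading -0.1754
```

View pics/w4.png

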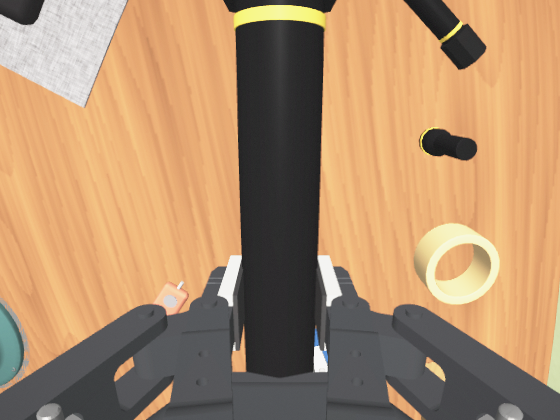

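The torch is held straight between the pads, with its tail ring at (280,18) pointing to +tool x. Now I carry it over the jig.

Request:
step_arm:
  rows:
    - [[-5,0,-5],0]
    - [[-12,0.3,-6],-0.01]
    - [[-23,0.5,-6],-0.02]
    - [[-23,0.5,0],-0.02]
    - [[-23,0.5,0],-0.02]
    - [[-23,0.5,0],-0.02]
    - [[-23,0.5,0],-0.02]
    - [[-23,0.5,0],-0.02]
    - [[-23,0.5,0],-0.02]
    - [[-23,0.5,0],-0.02]
    - [[-23,0.5,0],-0.02]
    - [[-23,0.5,0],-0.02]
    - [[-23,0.5,0],-0.02]
    - [[-23,0.5,0],-0.02]
    - [[-23,0.5,0],-0.02]
    - [[-23,0.5,0],-0.02]
    - [[-23,0.5,0],-0.02]
    - [[-23,0.5,0],-0.02]
    - [[-22,0.5,0],-0.02]
    - [[-10,0.5,0],-0.014]

```text
t: 13.55
ee_pos: [569.0, -235.4, 330.8]
orientation: [2.005, 2.419, -0.001]
force: [-0.2, 0.1, -2.9]
gripper_width: 28.1
grasp_force: 59.4
```

Request:
step_arm:
  rows:
    - [[0,0,0],0]
    - [[0,0,0],0]

```text
t: 13.8
ee_pos: [569.6, -231.9, 330.8]
orientation: [-2.001, -2.422, -0.001]
force: [-0.8, 0.3, -2.7]
gripper_width: 27.8
grasp_force: 59.4
```

```bash
cat > held.py <<'E'
from h import *
def held():
    o=st(); c=cams.calibration('wrist'); p,d=cams.read_camera('wrist'); W=cloud(d,c); M=R.from_rotvec(o['orientation']).as_matrix(); T=(W-o['ee_pos'])@M
    f=np.isfinite(T).all(-1)&(abs(T[...,1])<24)&(abs(T[...,2]+13)<35)&(T[...,0]>25)&(T[...,0]<130)
    ks=[]
    for a in range(25,130,7):
        b=f&(T[...,0]>a)&(T[...,0]<a+7)
        if b.sum()>50:
            e=np.percentile(T[b][:,1],[1,99]); top=np.percentile(T[b][:,2],3); ks.append([a+3.5,e.mean(),e[1]-e[0],top]); 
    ks=np.array(ks); u=(ks[:,2]<33)&(ks[:,2]>20)
    print('lat',np.polyfit(ks[u,0],ks[u,1],1),'top z(tool)',np.polyfit(ks[u,0],ks[u,3],1)); 
    t=T[f]; print('max x',t[:,0].max(), 'widths',np.round(ks[:,[0,2]],0).tolist())
    hs=cv2.cvtColor(p,cv2.COLOR_RGB2HSV); y=(cv2.inRange(hs,(22,150,120),(35,255,255))>0)&f; print('ring x',np.percentile(T[y][:,0],[5,50,95]))
if __name__=='__main__':
    held(); plan([566.65,-231,330],.1685,4)
E
python3 held.py
```

```text
13.8 [ 569.6 -231.9  330.8] [[-0.189, 0.982, 0.0], [0.982, 0.189, 0.001], [0.001, 0.0, -1.0]] F [-0.78  0.28 -2.75] M [-0.04  0.01  0.02] w 27.8 g 59.4
lat [-0.00209483  0.37125245] top z(tool) [-1.21132556e-03 -2.77457751e+01]
max x 104.41418366110848 widths [[28.0, 28.0], [36.0, 29.0], [42.0, 28.0], [50.0, 29.0], [56.0, 29.0], [64.0, 29.0], [70.0, 28.0], [78.0, 28.0], [84.0, 28.0], [92.0, 28.0], [98.0, 29.0], [106.0, 36.0]]
ring x [ 95.65402781  96.69366267 100.17784206]
N 4 row [0.347, -0.706, 0.214] 0.00538 heading 0.19
```

Request:
step_arm:
  rows:
    - [[0.7,-1.4,0],0.011]
    - [[0.7,-1.4,5],0.0105]
    - [[0,0,12],0]
    - [[0,0,20],0]
    - [[0,0,25],0]
    - [[0,0,25],0]
    - [[0,0,25],0]
    - [[0,0,25],0]
    - [[0,0,25],0]
    - [[0,0,25],0]
    - [[0,0,20],0]
    - [[0,0,14],0]
    - [[0,0,9],0]
    - [[0,0,6],0]
    - [[0,0,4],0]
    - [[0,0,0],0]
    - [[0,0,0],0]
    - [[0,0,0],0]

```text
t: 16.1
ee_pos: [566.8, -232.3, 91.0]
orientation: [2.028, 2.398, 0.0]
force: [0.5, -0.4, -2.7]
gripper_width: 28.0
grasp_force: 59.3
```

```bash
python3 - <<'E'
from held import *
held()
o=monitor.get_obs(); d=np.array(o['ee_pos'])[:2]-[561.7,-201.9]; a=.1685
print('jig xy',d@[np.cos(a),np.sin(a)],d@[-np.sin(a),np.cos(a)]); plan([566.65,-231,90],a,1)
E
```

```text
16.1 [ 566.8 -232.3   91. ] [[-0.166, 0.986, 0.001], [0.986, 0.166, -0.0], [-0.0, 0.001, -1.0]] F [ 0.46 -0.35 -2.68] M [-0.08 -0.04  0.06] w 28.0 g 59.3
lat [-0.00313801  0.37651074] top z(tool) [ 1.64397523e-04 -2.78459368e+01]
max x 104.47113873625962 widths [[28.0, 28.0], [36.0, 28.0], [42.0, 28.0], [50.0, 29.0], [56.0, 29.0], [64.0, 28.0], [70.0, 28.0], [78.0, 45.0], [84.0, 47.0], [92.0, 47.0], [98.0, 46.0], [106.0, 36.0]]
ring x [95.92859812 97.83576536 99.79861569]
jig xy -0.0971363715239241 -30.84031691409404
N 1 row [1.323, 0.094, 0.993] -0.00148 heading 0.167
```

Request:
step_arm:
  rows:
    - [[0.3,0,3],0]
    - [[0.3,0,3],0]
    - [[0.3,0,3],0]
    - [[0.3,0,3],0]
    - [[0,0,3],0]
    - [[0,0,2],0]
    - [[0,0,1],0]
    - [[0,0,1],0]
    - [[0,0,0.5],0]
    - [[0,0,0],0]

```text
t: 17.4
ee_pos: [566.5, -231.0, 71.2]
orientation: [2.028, 2.399, -0.0]
force: [0.0, -0.6, -2.6]
gripper_width: 28.3
grasp_force: 59.3
```

Request:
step_arm:
  rows:
    - [[0,0,1],0]
    - [[0,0,1],0]
    - [[0,0,0],0]

```text
t: 17.77
ee_pos: [566.3, -231.0, 69.0]
orientation: [-2.028, -2.399, 0.0]
force: [0.5, 0.3, -3.3]
gripper_width: 28.1
grasp_force: 59.3
```

Request:
step_arm:
  rows:
    - [[0,0,0.7],0]
    - [[0,0,0.7],0]
    - [[0,0,0],0]

```text
t: 18.15
ee_pos: [566.3, -231.0, 67.7]
orientation: [-2.028, -2.399, 0.0]
force: [0.0, -0.2, -3.0]
gripper_width: 28.1
grasp_force: 59.2
```

Request:
step_arm:
  rows:
    - [[0,0,0.5],0]
    - [[0,0,0],0]

```text
t: 18.4
ee_pos: [566.3, -231.1, 67.3]
orientation: [-2.028, -2.399, 0.0]
force: [-0.6, -0.2, -1.1]
gripper_width: 27.7
grasp_force: 59.3
```

Request:
step_arm:
  rows:
    - [[0,0,0.4],0]
    - [[0,0,0],0]

```text
t: 18.65
ee_pos: [566.3, -231.1, 67.2]
orientation: [2.028, 2.399, -0.0]
force: [-2.3, 1.2, 1.7]
gripper_width: 28.0
grasp_force: 59.8
```

```bash
python3 -c "
from h import *
o=st(); a=.1685; F=np.array(o['force']); M=np.array(o['moment']); X=np.array([[np.cos(a),np.sin(a),0],[-np.sin(a),np.cos(a),0],[0,0,1]]); print('jig F',X@F,'M',X@M)"
```

```text
18.65 [ 566.3 -231.1   67.2] [[-0.166, 0.986, -0.0], [0.986, 0.166, -0.0], [-0.0, -0.0, -1.0]] F [-2.27  1.23  1.74] M [0.08 0.49 0.04] w 28.0 g 59.8
jig F [-2.02717173  1.59429957  1.73910313] M [0.162011   0.4667069  0.04122423]
```

Request:
step_arm:
  rows:
    - [[0,-0.3,0],0]
    - [[0,-0.3,0],0]
    - [[0,0,0],0]

```text
t: 19.02
ee_pos: [566.1, -231.2, 67.0]
orientation: [2.028, 2.399, 0.0]
force: [-0.8, -0.6, 1.2]
gripper_width: 28.1
grasp_force: 59.5
```

```bash
cat > jf.py <<'E'
from h import *
o=st(); a=.1685; F=np.array(o['force']); M=np.array(o['moment']); X=np.array([[np.cos(a),np.sin(a),0],[-np.sin(a),np.cos(a),0],[0,0,1]]); print('jig F',X@F,'M',X@M,'pos',X@(np.array(o['ee_pos'])-[561.7,-201.9,0]))
E
python3 jf.py
```

```text
19.025 [ 566.1 -231.2   67. ] [[-0.166, 0.986, 0.001], [0.986, 0.166, -0.0], [-0.0, 0.001, -1.0]] F [-0.77 -0.59  1.19] M [0.1  0.13 0.06] w 28.1 g 59.5
jig F [-0.86304689 -0.45602856  1.19107606] M [0.11748044 0.11365781 0.05554581] pos [ -0.55061126 -29.60041564  67.0010202 ]
```

Request:
step_arm:
  rows:
    - [[0,-0.3,0.2],0]
    - [[0,0,0.2],0]
    - [[0,0,0],0]

```text
t: 19.4
ee_pos: [566.1, -231.2, 67.0]
orientation: [2.027, 2.398, 0.001]
force: [-0.3, -0.2, 3.8]
gripper_width: 28.4
grasp_force: 59.8
```

```bash
python3 jf.py
```

```text
19.4 [ 566.1 -231.2   67. ] [[-0.166, 0.986, 0.001], [0.986, 0.166, -0.0], [-0.001, 0.001, -1.0]] F [-0.28 -0.21  3.83] M [0.15 0.03 0.06] w 28.4 g 59.8
jig F [-0.31007777 -0.16223892  3.83444537] M [0.15423386 0.00767856 0.06302538] pos [ -0.56981822 -29.61066564  66.95467947]
```

Request:
step_arm:
  rows:
    - [[0,0,0],0]
    - [[0,0,0],0]
    - [[0,0,-0.15],0]
    - [[0.5,0,0],0]
    - [[1,0,0],0]
    - [[1,0,0],0]
    - [[1,0,0],0]

```text
t: 20.27
ee_pos: [565.5, -228.7, 66.9]
orientation: [2.028, 2.397, -0.0]
force: [3.9, -4.1, 3.6]
gripper_width: 28.5
grasp_force: 59.8
```

```bash
python3 jf.py
```

```text
20.275 [ 565.5 -228.7   66.9] [[-0.166, 0.986, 0.002], [0.986, 0.166, -0.001], [-0.002, 0.001, -1.0]] F [ 3.92 -4.11  3.6 ] M [-0.82 -0.66  0.2 ] w 28.5 g 59.8
jig F [ 3.1789287  -4.70996738  3.59527343] M [-0.9198653  -0.51546629  0.20389393] pos [ -0.70413043 -27.04322263  66.8900695 ]
```

Request:
step_arm:
  rows:
    - [[0.5,0.2,-0.1],0]
    - [[0.8,0.1,0],0]
    - [[0.8,0,0],0]
    - [[0.8,0,0],0]

```text
t: 20.78
ee_pos: [565.0, -225.3, 66.9]
orientation: [2.028, 2.398, -0.0]
force: [2.5, -4.6, 3.7]
gripper_width: 28.0
grasp_force: 59.8
```

```bash
python3 jf.py
```

```text
20.775 [ 565.  -225.3   66.9] [[-0.166, 0.986, 0.001], [0.986, 0.166, -0.001], [-0.001, 0.0, -1.0]] F [ 2.49 -4.6   3.71] M [-0.86 -0.66  0.2 ] w 28.0 g 59.8
jig F [ 1.68595171 -4.95782073  3.71325536] M [-0.96091561 -0.50411614  0.20476412] pos [ -0.70036488 -23.63185695  66.89324503]
```

Request:
step_arm:
  rows:
    - [[0.6,0.2,-0.1],0]
    - [[0.6,0,-0.05],0]
    - [[0.6,0,0],0]

```text
t: 21.15
ee_pos: [564.6, -223.2, 66.9]
orientation: [2.029, 2.399, -0.0]
force: [2.6, -4.3, 3.7]
gripper_width: 28.1
grasp_force: 59.8
```

Request:
step_arm:
  rows:
    - [[0.5,0,0],0]
    - [[0.4,0,0],0]

```text
t: 21.4
ee_pos: [564.5, -222.2, 66.9]
orientation: [2.028, 2.399, -0.0]
force: [2.1, -3.7, 3.4]
gripper_width: 28.0
grasp_force: 59.8
```

```bash
python3 jf.py
```

```text
21.4 [ 564.5 -222.2   66.9] [[-0.166, 0.986, -0.0], [0.986, 0.166, -0.0], [-0.0, -0.0, -1.0]] F [ 2.05 -3.72  3.35] M [-0.93 -0.45  0.16] w 28.0 g 59.8
jig F [ 1.39723601 -4.01299724  3.3523111 ] M [-0.99436888 -0.2863276   0.15789017] pos [ -0.69697509 -20.50880393  66.89483055]
```

Request:
step_arm:
  rows:
    - [[0.4,0,0],0]
    - [[0.4,0,0],0]

```text
t: 21.65
ee_pos: [564.3, -221.4, 66.9]
orientation: [-2.028, -2.399, 0.0]
force: [2.4, -4.7, 3.9]
gripper_width: 28.3
grasp_force: 59.8
```

Request:
step_arm:
  rows:
    - [[0.4,0,0],0]
    - [[0,0,0],0]

```text
t: 21.9
ee_pos: [564.2, -220.9, 66.9]
orientation: [-2.028, -2.399, 0.0]
force: [2.9, -4.6, 3.6]
gripper_width: 28.1
grasp_force: 59.8
```

Request:
step_arm:
  rows:
    - [[0.4,0,0],0]
    - [[0.3,0,0],0]

```text
t: 22.15
ee_pos: [564.1, -220.4, 66.9]
orientation: [2.028, 2.399, -0.0]
force: [2.9, -4.5, 4.2]
gripper_width: 28.4
grasp_force: 59.8
```

Request:
step_arm:
  rows:
    - [[0.4,0,0],0]
    - [[0,0,0],0]

```text
t: 22.4
ee_pos: [564.0, -219.9, 66.9]
orientation: [-2.028, -2.399, 0.0]
force: [1.5, -4.1, 4.3]
gripper_width: 27.9
grasp_force: 59.8
```

Request:
step_arm:
  rows:
    - [[0.4,0,0],0]
    - [[0,0,0],0]

```text
t: 22.65
ee_pos: [564.0, -219.5, 66.9]
orientation: [-2.028, -2.399, 0.0]
force: [2.6, -4.8, 4.0]
gripper_width: 28.1
grasp_force: 59.8
```

Request:
step_arm:
  rows:
    - [[0.4,0,0],0]
    - [[0.2,0,0],0]

```text
t: 22.9
ee_pos: [564.0, -219.6, 66.9]
orientation: [2.028, 2.398, -0.001]
force: [2.6, -6.7, 3.1]
gripper_width: 28.0
grasp_force: 59.8
```

Request:
step_arm:
  rows:
    - [[0.4,0,0],0]
    - [[0.2,0,0],0]

```text
t: 23.15
ee_pos: [564.0, -219.5, 66.9]
orientation: [2.028, 2.397, -0.001]
force: [2.2, -5.8, 2.4]
gripper_width: 27.9
grasp_force: 59.8
```

```bash
python3 jf.py; python3 - <<'E'
from held import *
held(); p,d=cams.read_camera('wrist'); cv2.imwrite('pics/w5.png',cv2.resize(p[0:210,170:400,::-1],None,fx=2.6,fy=2.6))
E
```

```text
23.15 [ 564.  -219.5   66.9] [[-0.166, 0.986, 0.001], [0.986, 0.166, -0.001], [-0.002, 0.0, -1.0]] F [ 2.22 -5.81  2.43] M [-1.46 -0.59  0.28] w 27.9 g 59.8
jig F [ 1.21374749 -6.09911223  2.42923174] M [-1.53654855 -0.3327964   0.27524892] pos [ -0.69496565 -17.77499924  66.91057275]
23.15 [ 564.  -219.5   66.9] [[-0.166, 0.986, 0.001], [0.986, 0.166, -0.001], [-0.002, 0.0, -1.0]] F [ 2.22 -5.81  2.43] M [-1.46 -0.59  0.28] w 27.9 g 59.8Traceback (most recent call last):
  File "<stdin>", line 2, in <module>
  File "held.py", line 11, in held
    print('lat',np.polyfit(ks[u,0],ks[u,1],1),'top z(tool)',np.polyfit(ks[u,0],ks[u,3],1));
                ~~~~~~~~~~^^^^^^^^^^^^^^^^^^^
    raise TypeError("expected non-empty vector for x")
TypeError: expected non-empty vector for x
```

The motion has stopped with rising force, so the tail is on the stop. I hold briefly, then release.

Request:
step_arm:
  rows:
    - [[0,0,0],0]
    - [[0,0,0],0]
    - [[-0.5,0.3,-0.2],0]

```text
t: 23.58
ee_pos: [564.0, -219.5, 66.9]
orientation: [2.029, 2.398, -0.001]
force: [1.5, -5.6, 2.2]
gripper_width: 28.1
grasp_force: 59.8
```

Request:
step_arm:
  grip: 70
  rows:
    - [[0,0,0],0]
    - [[0,0,0],0]
    - [[0,0,0],0]
    - [[0,0,0],0]
    - [[0,0,0],0]
    - [[0,0,0],0]

```text
t: 24.32
ee_pos: [564.2, -218.7, 67.1]
orientation: [-2.028, -2.399, 0.0]
force: [-0.0, -1.1, -0.5]
gripper_width: 70.2
grasp_force: 0.0
```

```bash
python3 jf.py; python3 - <<'E'
from h import *
p,d=cams.read_camera('wrist'); cv2.imwrite('pics/w5.png',p[...,::-1])
E
```

```text
24.325 [ 564.2 -218.7   67.1] [[-0.166, 0.986, -0.0], [0.986, 0.166, 0.0], [0.0, -0.0, -1.0]] F [-0.01 -1.07 -0.48] M [-0.   -0.01  0.  ] w 70.2 g 0.0
jig F [-0.19442222 -1.05408852 -0.47798718] M [-0.0021952  -0.01225643  0.00214778] pos [ -0.35035142 -16.95833403  67.06649325]
```

View pics/w5.png

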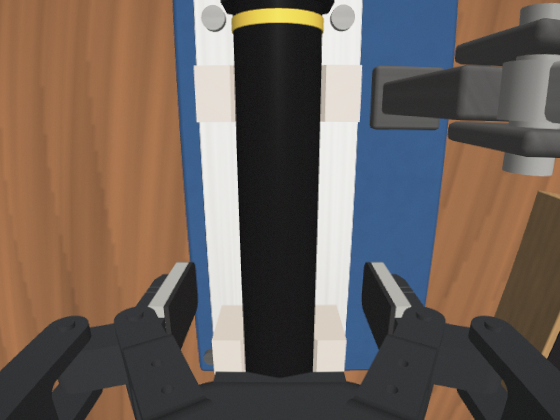

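The torch sits in both V-blocks, with its tail ring at (278,18). I rise clear and look at the tail against the stop and at the knob.

Request:
step_arm:
  rows:
    - [[0,0,-6],0]
    - [[0,0,-12],0]
    - [[-4,0,-20],0]
    - [[-5,0,-25],0]
    - [[-5,0,-25],0]
    - [[-5,0,-25],0]
    - [[-5,0,-25],0]
    - [[-5,0,-25],0]
    - [[-5,0,-25],0]
    - [[-5,0,-25],0]
    - [[-5,0,-25],0]
    - [[-5,0,-20],0]
    - [[-5,0,-12],0]
    - [[0,0,-5],0]
    - [[0,0,0],0]

```text
t: 26.25
ee_pos: [573.1, -271.7, 341.9]
orientation: [-2.028, -2.399, 0.0]
force: [0.6, -0.2, -0.2]
gripper_width: 69.8
grasp_force: 0.0
```

```bash
cat > chk.py <<'E'
from h import *
st(); p,d,c=grab('wrist'); W=cloud(d,c); cv2.imwrite('pics/w6.png',p[...,::-1]); a=.1690
xj=np.array([np.cos(a),np.sin(a)]); yj=np.array([-xj[1],xj[0]]); O=np.array([561.7,-201.9])
J=np.dstack([(W[...,:2]-O)@xj,(W[...,:2]-O)@yj,W[...,2]]); f=np.isfinite(J).all(-1); v=p.astype(int).max(-1)
T=f&(abs(J[...,0])<22)&(J[...,2]>68)&(J[...,2]<105)&(v<70)&(abs(J[...,1])<118)
print('torch y',np.percentile(J[T][:,1],[.3,99.7]))
for y0 in(-60,-30,0,30,70):
    b=T&(abs(J[...,1]-y0)<8)
    if b.sum()>30: e=np.percentile(J[b][:,0],[1,99]); print(y0,'x',e.mean(),e[1]-e[0],'ztop',np.percentile(J[b][:,2],97))
hsv=cv2.cvtColor(p,cv2.COLOR_RGB2HSV); rd=f&((cv2.inRange(hsv,(0,180,60),(6,255,255))>0)|(cv2.inRange(hsv,(174,180,60),(180,255,255))>0))&(J[...,2]>60)
K=J[rd]; 
if len(K): print('knob',len(K),np.percentile(K,[2,50,98],axis=0).tolist())
E
python3 chk.py
```

```text
26.25 [ 573.1 -271.7  341.9] [[-0.166, 0.986, -0.0], [0.986, 0.166, 0.0], [0.0, -0.0, -1.0]] F [ 0.65 -0.21 -0.23] M [-0.06 -0.02  0.03] w 69.8 g 0.0
torch y [-104.98463255  103.19524514]
-60 x -0.45920237087352245 26.81621114665826 ztop 94.8154195492839
-30 x -0.4115409066869571 26.38462015173718 ztop 95.29187069805626
0 x -0.9294980849632895 27.013756649938415 ztop 95.18181048233683
30 x -0.29587131567948344 27.677037902805147 ztop 95.24524245025287
70 x -0.19488330265738618 27.079251992267572 ztop 95.3985728035042
knob 1268 [[74.56134717395365, 44.1090115823937, 268.9594662300292], [83.75761392823992, 50.21295801477888, 281.36795170066205], [98.03093918782785, 56.96951170264638, 284.405097246262]]
```

```bash
python3 - <<'E'
from h import *
plan([638.7,-129.9,320],.169-np.pi/2,18); print(monitor.get_obs()['joint_positions'])
E
```

```text
N 18 row [9.541, -1.334, 1.192] 0.08718 heading 0.1674
[ 0.64640294  0.38648329 -0.34999537  1.49357672  0.13486007  1.28649015
  0.44954918]
```

Request:
step_arm:
  grip: 70
  rows:
    - [[9.5,-1.3,1.2],0.0872]
    - [[9.5,-1.3,1.2],0.0872]
    - [[9.5,-1.3,1.2],0.0872]
    - [[9.5,-1.3,1.2],0.0872]
    - [[9.5,-1.3,1.2],0.0872]
    - [[9.5,-1.3,1.2],0.0872]
    - [[9.5,-1.3,1.2],0.0872]
    - [[9.5,-1.3,1.2],0.0872]
    - [[9.5,-1.3,1.2],0.0872]
    - [[9.5,-1.3,1.2],0.0872]
    - [[9.5,-1.3,1.2],0.0872]
    - [[9.5,-1.3,1.2],0.0872]
    - [[9.5,-1.3,1.2],0.0872]
    - [[9.5,-1.3,1.2],0.0872]
    - [[9.5,-1.3,1.2],0.0872]
    - [[9.5,-1.3,1.2],0.0872]
    - [[9.5,-1.3,1.2],0.0872]
    - [[9.5,-1.3,1.2],0.0872]
    - [[0,0,0],0]
    - [[0,0,0],0]

```text
t: 28.8
ee_pos: [638.7, -131.2, 319.9]
orientation: [-3.13, -0.266, 0.002]
force: [0.9, -0.4, -0.5]
gripper_width: 70.1
grasp_force: 0.0
```

```bash
python3 chk.py | tail -1; python3 - <<'E'
from h import *
st();plan([638.7,-129.9,252],.169-np.pi/2,1); print(monitor.get_obs()['joint_positions'])
E
```

```text
knob 2140 [[77.43179358174025, 45.27827448996385, 271.6206568400653], [92.1356422491466, 57.294408584879584, 281.35013340814595], [101.89484921568051, 70.85391638011505, 284.2237943286543]]
28.85 [ 638.7 -131.4  320.2] [[0.986, 0.168, -0.001], [0.168, -0.986, -0.0], [-0.001, -0.0, -1.0]] F [-0.06 -0.76 -0.77] M [-0.   -0.04  0.02] w 70.2 g 0.0
N 1 row [0.287, -1.482, 68.189] 0.0001 heading -1.4017
[ 0.25260135  0.4103752  -0.14040418  1.48712256  0.05906977  1.24896574
 -1.29671817]
```

View pics/w6.png

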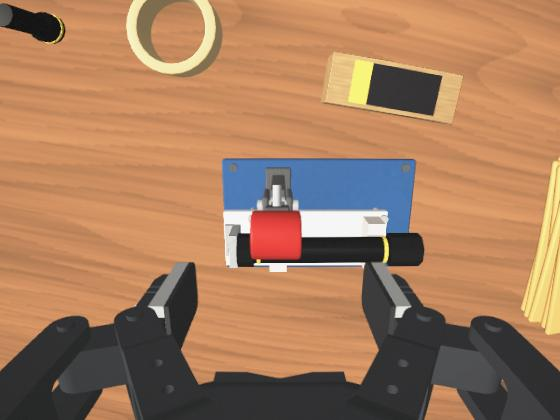

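The knob is centred between the fingers at (276,235), and the torch lies in the jig with its tail at the stop (232,246).

Request:
step_arm:
  rows:
    - [[1,-1.5,6],0]
    - [[0,0,12],0]
    - [[0,0,14],0]
    - [[0,0,14],0]
    - [[0,0,12],0]
    - [[0,0,7],0]
    - [[0,0,3],0]
    - [[0,0,0],0]

```text
t: 29.85
ee_pos: [640.0, -129.6, 252.6]
orientation: [3.13, 0.264, 0.0]
force: [0.5, -0.3, 0.1]
gripper_width: 69.8
grasp_force: 0.0
```

Request:
step_arm:
  grip: 27
  rows:
    - [[0,0,0],0]
    - [[0,0,0],0]
    - [[0,0,0],0]
    - [[0,0,0],0]
    - [[0,0,0],0]
    - [[0,0,0],0]

```text
t: 30.6
ee_pos: [640.0, -129.0, 253.0]
orientation: [-3.13, -0.265, -0.001]
force: [-2.2, 2.5, 6.4]
gripper_width: 27.8
grasp_force: 28.8
```

```bash
python3 jf.py; python3 - <<'E'
import numpy as np
q=np.linspace(1.735,0.3,37); x=65-150*np.cos(q); z=122+150*np.sin(q)
print(np.round(np.c_[np.diff(x),-np.diff(z)],1).tolist())
E
```

```text
30.6 [ 640. -129.  253.] [[0.986, 0.168, 0.0], [0.168, -0.986, 0.001], [0.0, -0.0, -1.0]] F [-2.24  2.48  6.36] M [0.58 0.55 0.08] w 27.8 g 28.8
jig F [-1.78901311  2.82066763  6.35598864] M [0.66536611 0.44129809 0.07826192] pos [ 89.39162612  58.76557704 252.99910739]
[[-5.9, -0.9], [-5.9, -0.6], [-6.0, -0.4], [-6.0, -0.1], [-6.0, 0.1], [-6.0, 0.3], [-6.0, 0.6], [-5.9, 0.8], [-5.9, 1.0], [-5.8, 1.3], [-5.8, 1.5], [-5.7, 1.7], [-5.6, 2.0], [-5.6, 2.2], [-5.5, 2.4], [-5.4, 2.6], [-5.3, 2.8], [-5.1, 3.0], [-5.0, 3.2], [-4.9, 3.4], [-4.7, 3.6], [-4.6, 3.8], [-4.4, 4.0], [-4.3, 4.2], [-4.1, 4.3], [-3.9, 4.5], [-3.8, 4.7], [-3.6, 4.8], [-3.4, 4.9], [-3.2, 5.1], [-3.0, 5.2], [-2.8, 5.3], [-2.5, 5.4], [-2.3, 5.5], [-2.1, 5.6], [-1.9, 5.7]]
```

Request:
step_arm:
  grip: 27.4
  rows:
    - [[-3,0,-0.5],0]
    - [[-5.9,0,-0.9],0]
    - [[-5.9,0,-0.6],0]
    - [[-6,0,-0.4],0]
    - [[-6,0,-0.1],0]
    - [[-6,0,0.1],0]
    - [[-6,0,0.3],0]
    - [[-6,0,0.6],0]
    - [[-5.9,0,0.8],0]
    - [[-5.9,0,1],0]

```text
t: 31.85
ee_pos: [587.1, -138.0, 252.8]
orientation: [-3.13, -0.266, -0.012]
force: [8.4, 3.6, 0.1]
gripper_width: 27.7
grasp_force: 27.6
```

```bash
python3 jf.py
```

```text
31.85 [ 587.1 -138.   252.8] [[0.986, 0.168, 0.008], [0.168, -0.986, 0.001], [0.008, 0.001, -1.0]] F [8.4  3.63 0.1 ] M [ 0.74 -1.74  0.03] w 27.7 g 27.6
jig F [8.88637447 2.17136699 0.1027055 ] M [ 0.43486983 -1.83719561  0.03216594] pos [ 35.7202279   58.70146564 252.826766  ]
```

Request:
step_arm:
  rows:
    - [[-5.8,0,1.5],0]
    - [[-5.8,0,1.5],0]
    - [[-5.7,0,1.8],0]
    - [[-5.6,0,2],0]
    - [[-5.6,0,2.3],0]
    - [[-5.5,0,2.5],0]
    - [[-5.3,0,2.7],0]
    - [[-5.2,0,2.9],0]
    - [[-5.1,0,3.1],0]
    - [[-5,0,3.3],0]
    - [[-4.8,0,3.5],0]
    - [[-4.7,0,3.7],0]

```text
t: 33.35
ee_pos: [523.3, -149.0, 223.6]
orientation: [3.13, 0.265, 0.01]
force: [1.3, 3.7, 11.0]
gripper_width: 27.9
grasp_force: 31.1
```

```bash
python3 jf.py; python3 - <<'E'
from h import *
o=monitor.get_obs();d=np.array(o['ee_pos'])[:2]-[561.7,-201.9];x=d@[.9858,.1682];q=np.arccos((65-x)/150);print('q',q,'z knob',122+150*np.sin(q),'tcp z expected',122+150*np.sin(q)-17.5)
q=np.linspace(q,0.25,20); x=65-150*np.cos(q); z=122+150*np.sin(q)
print(np.round(np.c_[np.diff(x),-np.diff(z)],1).tolist())
E
```

```text
33.35 [ 523.3 -149.   223.6] [[0.986, 0.168, 0.006], [0.168, -0.986, 0.0], [0.006, 0.001, -1.0]] F [ 1.31  3.72 11.04] M [ 1.03 -0.39  0.07] w 27.9 g 31.1
jig F [ 1.91125105  3.45218554 11.04388489] M [ 0.94488213 -0.55933958  0.06955104] pos [-28.9988708   58.57293676 223.55555908]
q 0.89377433729387 z knob 238.91627303644455 tcp z expected 221.41627303644455
[[-3.9, 3.3], [-3.8, 3.4], [-3.7, 3.5], [-3.6, 3.6], [-3.4, 3.7], [-3.3, 3.9], [-3.2, 4.0], [-3.0, 4.1], [-2.9, 4.2], [-2.8, 4.3], [-2.6, 4.4], [-2.5, 4.4], [-2.3, 4.5], [-2.1, 4.6], [-2.0, 4.7], [-1.8, 4.7], [-1.7, 4.8], [-1.5, 4.9], [-1.3, 4.9]]
```

Request:
step_arm:
  rows:
    - [[-3.9,0,3.3],0]
    - [[-3.8,0,3.4],0]
    - [[-3.7,0,3.5],0]
    - [[-3.6,0,3.6],0]
    - [[-3.4,0,3.7],0]
    - [[-3.3,0,3.9],0]
    - [[-3.2,0,4],0]
    - [[-3,0,4.1],0]
    - [[-2.9,0,4.2],0]
    - [[-2.8,0,4.3],0]
    - [[-2.6,0,4.4],0]
    - [[-2.5,0,4.4],0]
    - [[-2.3,0,4.5],0]
    - [[-2.1,0,4.6],0]
    - [[-2,0,4.7],0]
    - [[-1.8,0,4],0]
    - [[0,0,0],0]

```text
t: 35.48
ee_pos: [474.9, -157.3, 156.9]
orientation: [-3.13, -0.264, -0.001]
force: [-1.5, 2.7, 4.4]
gripper_width: 27.9
grasp_force: 35.0
```

```bash
python3 jf.py
```

```text
35.475 [ 474.9 -157.3  156.9] [[0.986, 0.168, 0.001], [0.168, -0.986, 0.0], [0.001, -0.0, -1.0]] F [-1.54  2.75  4.36] M [ 0.78 -0.12  0.08] w 27.9 g 35.0
jig F [-1.05517099  2.96520084  4.35922212] M [ 0.74518355 -0.24439921  0.08050379] pos [-78.10897964  58.53844913 156.94168974]
```

Request:
step_arm:
  grip: 60
  rows:
    - [[0,0,0],0]
    - [[0,0,0],0]
    - [[0,0,0],0]
    - [[0,0,0],0]

```text
t: 35.98
ee_pos: [474.6, -157.8, 156.7]
orientation: [3.13, 0.264, -0.0]
force: [-0.8, -0.6, -0.1]
gripper_width: 59.6
grasp_force: 0.0
```

Request:
step_arm:
  rows:
    - [[0,0,-8],0]
    - [[0,0,-14],0]
    - [[0,0,-16],0]
    - [[0,0,-12],0]
    - [[0,0,-6],0]
    - [[0,0,0],0]

```text
t: 36.72
ee_pos: [474.8, -157.7, 213.3]
orientation: [3.13, 0.264, 0.001]
force: [0.5, -0.4, -0.3]
gripper_width: 59.9
grasp_force: 0.0
```

Request:
step_arm:
  grip: 0
  rows:
    - [[0,0,0],0]
    - [[0,0,0],0]
    - [[0,0,0],0]
    - [[0,0,0],0]
    - [[0,0,0],0]
    - [[0,0,0],0]
    - [[0,0,0],0]

```text
t: 37.6
ee_pos: [474.7, -157.6, 212.8]
orientation: [3.13, 0.264, -0.0]
force: [0.3, -0.0, 0.0]
gripper_width: -0.4
grasp_force: 0.0
```

```bash
python3 jf.py; python3 chk.py; python3 - <<'E'
from h import *
p,d,c=grab('scene'); W=cloud(d,c); cv2.imwrite('pics/s7.png',cv2.resize(p[100:260,100:300,::-1],None,fx=4,fy=3.75,interpolation=cv2.INTER_CUBIC))
hsv=cv2.cvtColor(p,cv2.COLOR_RGB2HSV); rd=(cv2.inRange(hsv,(0,180,60),(5,255,255))>0)&(W[...,2]>80); print('scene knob',np.nanpercentile(W[rd],[5,50,98],axis=0).tolist())
E
```

```text
37.6 [ 474.7 -157.6  212.8] [[0.986, 0.167, -0.0], [0.167, -0.986, -0.0], [-0.0, 0.0, -1.0]] F [ 0.27 -0.    0.04] M [-0.01  0.03  0.05] w -0.4 g 0.0
jig F [ 0.26332904 -0.04630193  0.03820576] M [-0.00888606  0.0308503   0.04668326] pos [-78.37873144  58.26062314 212.75957932]
37.6 [ 474.7 -157.6  212.8] [[0.986, 0.167, -0.0], [0.167, -0.986, -0.0], [-0.0, 0.0, -1.0]] F [ 0.27 -0.    0.04] M [-0.01  0.03  0.05] w -0.4 g 0.0
torch y [-105.06260579  103.09528881]
-60 x -0.3489175586330804 27.51778226891531 ztop 95.09017364073638
-30 x -0.6026324163150916 27.956974485231328 ztop 95.07706485697261
0 x -0.3032348274538563 27.867995792185866 ztop 95.08714709356012
30 x -0.6698426642143689 27.578836878792643 ztop 94.96241705322083
70 x -0.6927835031435023 27.56424785659405 ztop 94.90210825289107
knob 2549 [[-80.04013454145812, 45.04765615336201, 186.25712408541216], [-65.88832318084202, 58.21639271653751, 196.35168067834448], [-58.057408443365546, 71.04381656631666, 198.91846375427204]]
scene knob [[475.9896962629551, -164.731539380691, 184.88382560235408], [488.17142606754635, -151.13106717610447, 194.6158330411543], [495.2913872555609, -138.8432188957227, 199.5165486366938]]
```

View pics/s7.png

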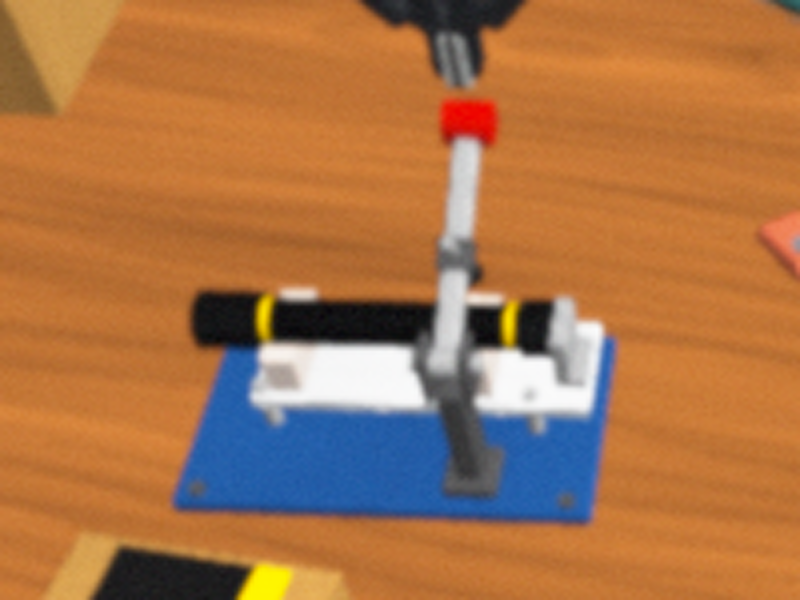

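The arm is down to q≈0.43, with the knob at (468,120) under the closed fingertips. The torch tail touches the stop at (560,335). Now I press the knob from above.

Request:
step_arm:
  rows:
    - [[3,0,3],0]
    - [[3,0,4],0]
    - [[0,0,4],0]
    - [[0,0,2],0]
    - [[0,0,1],0]
    - [[-0.8,0,2],0]
    - [[-0.9,0,2.2],0]
    - [[-0.9,0,2.3],0]

```text
t: 38.7
ee_pos: [477.4, -157.1, 193.0]
orientation: [3.13, 0.264, -0.002]
force: [-3.2, 1.3, 7.5]
gripper_width: -0.3
grasp_force: 3.8
```

```bash
python3 jf.py
```

```text
38.7 [ 477.4 -157.1  193. ] [[0.986, 0.167, -0.001], [0.167, -0.986, -0.0], [-0.001, 0.0, -1.0]] F [-3.21  1.28  7.47] M [0.17 0.99 0.01] w -0.3 g 3.8
jig F [-2.95141772  1.79970244  7.46609274] M [0.33502472 0.95054338 0.01166031] pos [-75.57795401  58.27202666 193.00139101]
```

Request:
step_arm:
  rows:
    - [[-0.7,0,2.4],0]
    - [[-0.7,0,2.4],0]
    - [[-0.7,0,2.4],0]
    - [[-0.7,0,2.4],0]
    - [[-0.7,0,2.4],0]
    - [[-0.6,0,2.4],0]
    - [[-0.6,0,2.4],0]
    - [[-0.5,0,2.4],0]
    - [[-0.5,0,2],0]

```text
t: 39.83
ee_pos: [471.2, -158.5, 171.5]
orientation: [3.13, 0.263, -0.004]
force: [-4.0, 0.5, 5.7]
gripper_width: 0.2
grasp_force: 3.2
```

```bash
python3 jf.py
```

```text
39.825 [ 471.2 -158.5  171.5] [[0.986, 0.167, -0.002], [0.167, -0.986, -0.0], [-0.002, 0.0, -1.0]] F [-4.02  0.5   5.73] M [-0.08  0.93  0.06] w 0.2 g 3.2
jig F [-3.87695536  1.16416152  5.73315123] M [0.07544959 0.92573604 0.06490277] pos [-81.92114157  57.96259974 171.46897343]
```

Request:
step_arm:
  rows:
    - [[0.8,0,1.2],0]
    - [[0.7,0,1.4],0]
    - [[0,0,1.4],0]
    - [[-0.3,0,1.4],0]
    - [[-0.3,0,1.4],0]
    - [[-0.2,0,1.4],0]
    - [[-0.3,0,1.4],0]
    - [[-0.2,0,1.4],0]

```text
t: 40.83
ee_pos: [471.6, -158.6, 160.5]
orientation: [3.13, 0.263, -0.003]
force: [-4.8, -1.3, 6.7]
gripper_width: 0.1
grasp_force: 3.1
```

```bash
python3 jf.py
```

```text
40.825 [ 471.6 -158.6  160.5] [[0.986, 0.167, -0.002], [0.167, -0.986, -0.001], [-0.002, 0.0, -1.0]] F [-4.76 -1.29  6.68] M [-0.2   0.99  0.01] w 0.1 g 3.1
jig F [-4.91411162 -0.47670437  6.68050085] M [-0.03279335  1.01431546  0.0119325 ] pos [-81.57051988  57.80957396 160.477397  ]
```

Request:
step_arm:
  rows:
    - [[-0.8,0,1],0]
    - [[-0.8,0,1],0]
    - [[-0.3,0,1],0]
    - [[-0.2,0,1],0]

```text
t: 41.32
ee_pos: [470.7, -158.7, 156.8]
orientation: [3.13, 0.263, 0.001]
force: [-2.3, -0.7, 4.9]
gripper_width: -0.0
grasp_force: 2.7
```

Request:
step_arm:
  rows:
    - [[-0.2,0,1],0]
    - [[-0.2,0,1],0]
    - [[-0.1,0,1],0]

```text
t: 41.7
ee_pos: [470.0, -158.8, 153.8]
orientation: [3.13, 0.263, 0.0]
force: [-3.0, -0.2, 6.4]
gripper_width: 0.3
grasp_force: 2.7
```

```bash
python3 jf.py
```

```text
41.7 [ 470.  -158.8  153.8] [[0.986, 0.167, 0.0], [0.167, -0.986, -0.001], [0.0, 0.001, -1.0]] F [-3.04 -0.17  6.42] M [-0.06  0.58 -0.02] w 0.3 g 2.7
jig F [-3.02805517  0.34696969  6.42071057] M [ 0.03821677  0.58037275 -0.01563971] pos [-83.14824251  57.81493863 153.75520902]
```

Request:
step_arm:
  rows:
    - [[-0.1,0,0.9],0]
    - [[-0.1,0,0.9],0]
    - [[0,0,0.9],0]

```text
t: 42.08
ee_pos: [469.5, -159.0, 151.0]
orientation: [3.13, 0.263, -0.001]
force: [-3.8, -0.6, 7.1]
gripper_width: 0.3
grasp_force: 3.3
```

Request:
step_arm:
  rows:
    - [[0,0,0.9],0]
    - [[0,0,0.9],0]

```text
t: 42.32
ee_pos: [469.2, -159.0, 149.2]
orientation: [3.13, 0.263, -0.002]
force: [-3.9, -0.4, 6.8]
gripper_width: 0.0
grasp_force: 3.8
```

Request:
step_arm:
  rows:
    - [[0,0,0.9],0]
    - [[0,0,0.9],0]

```text
t: 42.58
ee_pos: [468.9, -159.0, 147.4]
orientation: [3.13, 0.263, -0.003]
force: [-5.1, 0.3, 9.0]
gripper_width: -0.2
grasp_force: 4.3
```

Request:
step_arm:
  rows:
    - [[-0.2,0,0.8],0]
    - [[-0.2,0,0.8],0]

```text
t: 42.82
ee_pos: [468.6, -159.1, 146.0]
orientation: [3.13, 0.263, -0.002]
force: [-4.5, -0.4, 9.7]
gripper_width: 0.1
grasp_force: 4.7
```

Request:
step_arm:
  rows:
    - [[-0.2,0,0.6],0]
    - [[0,0,0],0]

```text
t: 43.08
ee_pos: [468.5, -159.1, 145.4]
orientation: [3.13, 0.263, -0.002]
force: [-4.6, -0.2, 8.8]
gripper_width: -0.1
grasp_force: 4.4
```

```bash
python3 jf.py
```

```text
43.075 [ 468.5 -159.1  145.4] [[0.986, 0.167, -0.001], [0.167, -0.986, -0.001], [-0.001, 0.001, -1.0]] F [-4.57 -0.24  8.78] M [-0.01  1.07  0.03] w -0.1 g 4.4
jig F [-4.54996623  0.53060708  8.78440073] M [0.1645066  1.05535918 0.03190182] pos [-84.6771952   57.8047876  145.38549926]
```

Request:
step_arm:
  rows:
    - [[0,0,0.7],0]
    - [[0,0,0.6],0]

```text
t: 43.32
ee_pos: [468.4, -159.1, 144.2]
orientation: [3.13, 0.263, -0.003]
force: [-5.8, -0.2, 10.0]
gripper_width: 0.1
grasp_force: 5.2
```

Request:
step_arm:
  rows:
    - [[0,0,0],0]

```text
t: 43.45
ee_pos: [468.4, -159.1, 144.1]
orientation: [3.13, 0.263, -0.003]
force: [-5.1, -1.7, 9.0]
gripper_width: 0.2
grasp_force: 4.7
```

Request:
step_arm:
  rows:
    - [[-0.5,0,-1],0]
    - [[-0.5,0,-2],0]
    - [[0,0,-4],0]
    - [[0,0,-8],0]
    - [[0,0,-12],0]
    - [[0,0,-15],0]
    - [[0,0,-15],0]
    - [[0,0,-10],0]
    - [[0,0,-4],0]
    - [[0,0,0],0]
    - [[0,0,0],0]

```text
t: 44.82
ee_pos: [467.9, -158.6, 213.8]
orientation: [-3.13, -0.264, 0.002]
force: [0.0, 0.2, -0.1]
gripper_width: 0.0
grasp_force: 0.0
```

```bash
python3 chk.py; python3 - <<'E'
from h import *
p,d,c=grab('scene'); W=cloud(d,c); cv2.imwrite('pics/s8.png',cv2.resize(p[100:340,80:400,::-1],None,fx=2.4,fy=2.4,interpolation=cv2.INTER_CUBIC))
E
```

```text
44.825 [ 467.9 -158.6  213.8] [[0.986, 0.167, -0.001], [0.167, -0.986, 0.0], [-0.001, -0.0, -1.0]] F [ 0.04  0.19 -0.15] M [ 0.05 -0.05 -0.03] w 0.0 g 0.0
torch y [-104.93620183  103.29720941]
-60 x -0.47580077796642506 27.934447181516408 ztop 95.11609949757376
-30 x -0.7600352195549771 28.308125491081846 ztop 95.06443239439385
0 x -0.8783541256106213 27.620538113445377 ztop 95.14348772079065
30 x -0.8453476204492079 28.17971761752566 ztop 95.04200132198183
70 x -0.9456546630404308 28.03822168458765 ztop 95.0544899601884
knob 1609 [[-97.1012387103625, 45.207217402104845, 133.34457338943076], [-81.85120558092189, 57.98827654887462, 141.7143739787875], [-72.07238069552763, 70.7175924757884, 144.30126409733003]]
```

View pics/s8.png

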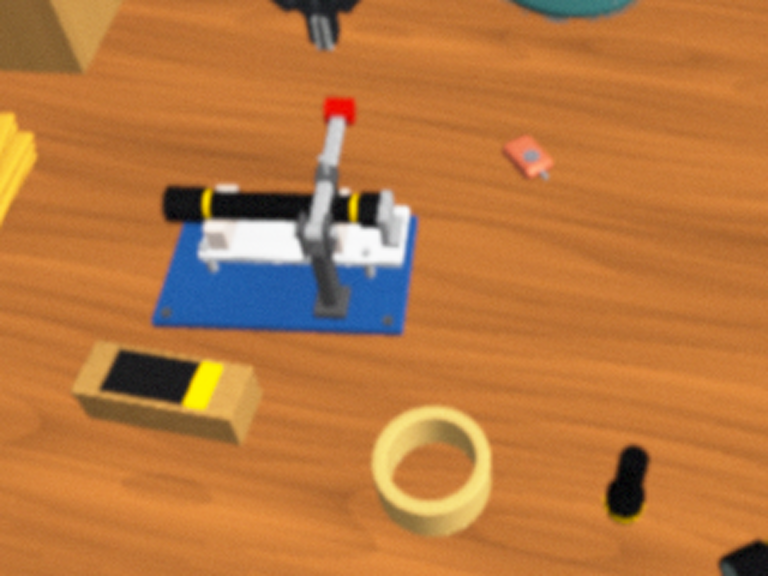

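The knob at (340,108) stayed down (top at 144 mm), the foot is on the barrel, and the tail is on the stop at (385,212). The bystanders are undisturbed and the gripper is clear, so I hand in.

```bash
python3 -c "
from h import *
print(order.hand_in())"
```

```text
the job is handed in; nothing more can be done
None
```

The torch is bedded in both V-blocks with its tail on the stop, clamped at roughly 10 N (estimated from the knob force). I handed the job in at about 45 s; no verdict was returned.

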